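# Select the suction line and start the pump

### The arm

A 6-joint arm with a two-finger parallel gripper is mounted at the origin on the work surface. World frame = base frame: x ahead of the robot, y to its left, z up, the work surface at z = 0. Lengths are in m, angles in rad, forces in N, time in s.
With the tool pointing down it reaches from about 0.35 to 0.975 m from the base axis. Payload 7.1 kg.
Tool frame: the origin (TCP) lies midway between the tips of the shut fingers; the grasp point (between the pads) lies 19 mm behind it; z points along the fingers, x is the direction in which the jaws open and shut, and the axes are right-handed (so a half turn about z gives the same grasp; the last joint's range is limited). The gripper opens to 88 mm and grips with 3 to 60 N. Pads are 20 mm wide; open, the fingers measure 115 mm over their backs; the gripper's body (75 mm by 178 mm) begins 61 mm behind the grasp point.
Start: joints at [1.179, 0.423, 1.63, -0, 1.089, -0.019], TCP at [0.228, 0.582, 0.223] pointing down, gripper open.
Joint ranges: [-3, 3], [-0.9, 2.11], [0.09, 2.58], [-1.31, 4.45], [0.11, 2.69], [-2.54, 2.54]. Speed limits (rad/s): [2.39, 2.39, 3.01, 3.14, 3.14, 3.14].

### API

Orientations are given as a unit quaternion [w, x, y, z].
In Python, from station import move_pose, movel, movej, command_gripper, wait, inverse_kinematics, read_camera, camera_info, MotionError, job_done, get_time, get_joint_pos, get_qvel, get_effort, get_tcp_pos, get_ee_rot, get_ft_force, get_ft_torque, get_grip_width gives the robot as it stands. Calls block until the motion is done:
- move_pose(position, orientation): joint-space move of the TCP to a pose.
- movel(position, frame=None, v=0.15, until_force=None): straight line of the TCP; frame=None keeps the orientation; v is the mean speed in m/s. With until_force (N) it stops when the force on the tool has changed by that much, and returns True; else False.
- movej(angles): joint-space move.
- command_gripper(opening): opening from 0.0 (shut) to 1.0 (fully open); the grip force is fixed at half the most; returns when the fingers have stopped.
- wait(seconds).
- inverse_kinematics(position, orientation): joint angles nearest the present ones, or None.
- read_camera(name): name is "side" or "top"; returns the picture (480x640x3 uint8, red, green, blue); there is no depth.
- camera_info(name): a dict with "intrinsics" (3x3 intrinsics, pixels), "dist" ([k1, k2, p1, p2, k3] as OpenCV has them; the pictures are not rectified), "T" (4x4, takes a point from camera to world coordinates). Camera axes: x right, y up, looking along -z (the intrinsics and any distortion apply to the point x, -y, -z); pixel columns grow to the right and rows downward; lengths in m; the calibration is good to about 2 mm. A picture is of the moment at which its call begins. camera_info takes no time and is no camera call.
A pose or a line that the arm cannot do raises MotionError and nothing moves.
- job_done(): hands the job in, once; it reports no verdict.
Readings, each from a call of its own:
- get_time(): time.
- get_joint_pos(): joint angles.
- get_qvel(): joint speeds.
- get_effort(): joint torques, N m.
- get_tcp_pos(): TCP position.
- get_ee_rot(): TCP orientation.
- get_ft_force(): force on the tool from outside, world axes, zero at the start.
- get_ft_torque(): the same for the moment, N m.
- get_grip_width(): opening from 0.0 (shut) to 1.0 (fully open).
Only numpy, scipy, OpenCV 4.12 (cv2) and the standard library are available. Lean on these libraries where they do the work, as an engineer would, in place of code of your own. Each camera call takes 0.05 s, during which the arm holds its last target.

### The job

On the suction selector in the field-lab van, shift the gate lever out of neutral into the forward slot on the side where the tall sample bottle stands: across first, then fully forward away from the robot, going into no other slot. With the lever home, press the round start button fully down and let it come back up. Leave the bottle and the blanking cap standing in their trays.

Things in the scene. Friction and masses are not known exactly. Their poses are not given: they have to be found in the camera images.
- unit: Suction selector: fixed white box 240 mm deep (x -130 to +110), 200 wide, top 90 high, aluminium H gate on top; a 100 mm tray each side, centres x 20, y +-155, floor 45 and rim 60 high. Origin on the bench under the lever's pivot and gate's middle; x forward (away from the robot), y left, z up. Also on it: flat gauge at x 80, 103 high; two pipes at x 85, y +-60 to +-150, 112 high.
- knob (a point): Centre of the black 40 mm ball knob on the lever, a 10 mm rod on a pivot 30 mm above the unit's origin; knob centre 170 mm from the pivot. In the unit's frame (mm): x = 170 sin(shift), y = 170 cos(shift) sin(cross), z = 30 + 170 cos(shift) cos(cross).
- cross (a joint): Sideways lean of the lever, rad: 0 in the middle, positive to the unit's left (+y), stops at +-0.29. The H's left and right slots are open from 0.21 to the stop on each side (0.25 is mid-slot). Stays where it is left; about 2 N at the knob moves it.
- shift (a joint): Forward lean of the lever, rad: 0 in the neutral cross slot, positive forward (unit's +x), stops at +0.34 (fully forward) and -0.34. Between the side slots the gate blocks it beyond about +-0.05. Stays where it is left; about 2 N at the knob moves it.
- start_top (a point): Centre of the top face of the round grey start button, 32 mm in diameter, in a black 48 mm collar on the unit's top nearest the robot, 102 mm behind the unit's origin; top face 114 mm above the bench. It is pressed straight down and springs back.
- start (a joint): Travel of the start button, m: 0 released, 0.008 fully down, which takes 5 N.
- bottle: Tall white sample bottle with black cap, 72 mm in diameter, 150 mm tall, standing upright in the left or the right tray of the unit; origin at the centre of its underside, z up. Its side tells which forward slot is wanted.
- blank: Low grey blanking cap, 72 mm disc with a 32 mm grip, 36 mm tall, in the other tray; origin at the centre of its underside, z up.
Mind the look-alikes: they are no part of the job. Leave any green or purple look-alike of the bottle alone.

How it is judged:
By the outcome, as a careful person would: the job done as asked, in the order asked, and still so for the second after the job is handed in, with the robot touching nothing.
It also fails if it takes over 42 s, if anything falls off the work surface, if the arm or the gripper's body presses on something with over 40 N, if the wrist force passes 120 N, or if a joint passes its speed limit or range.

## Working session

There is one attempt and no reset: what is moved stays moved. The work goes in short steps, each a Python script; the robot and the scene stay as the last script left them, time stands still between calls to the robot, and variables do not carry over. Pictures are saved under pics/ and viewed, and the job is handed in when it is done.

```bash
mkdir -p pics; ls
python3 - <<'E'
from station import *
import cv2
for n in("side","top"):
    im=read_camera(n); cv2.imwrite(f"pics/{n}0.png",im[:,:,::-1]); i=camera_info(n); print(n,i["intrinsics"],i["dist"],i["T"])
print(get_time(),get_tcp_pos(),get_ee_rot(),get_grip_width())
E
```

```text
pics
side [[469.53285703   0.         321.45842239]
 [  0.         469.53285703 248.81744124]
 [  0.           0.           1.        ]] [-0.07598702  0.          0.          0.          0.        ] [[ 0.91568034  0.30469641 -0.26208704  0.3369655 ]
 [-0.40165709  0.67075962 -0.6235007  -0.43778341]
 [-0.01418102  0.67619645  0.73658486  0.8087129 ]
 [ 0.          0.          0.          1.        ]]
top [[451.88528001   0.         322.75915889]
 [  0.         451.88528001 241.76936965]
 [  0.           0.           1.        ]] [-0.09027916  0.          0.          0.          0.        ] [[ 6.84237934e-03  9.98245373e-01 -5.88162929e-02  5.12936631e-01]
 [-9.99976545e-01  6.84827793e-03 -1.01283110e-04  1.37954815e-01]
 [ 3.01684925e-04  5.88156064e-02  9.98268818e-01  1.11047552e+00]
 [ 0.00000000e+00  0.00000000e+00  0.00000000e+00  1.00000000e+00]]
0.1 [0.22741841 0.58160472 0.22196044] [ 4.02201183e-04  8.25891524e-01  5.63828584e-01 -5.96444660e-04] 0.9971954328106793
```

View pics/side0.png

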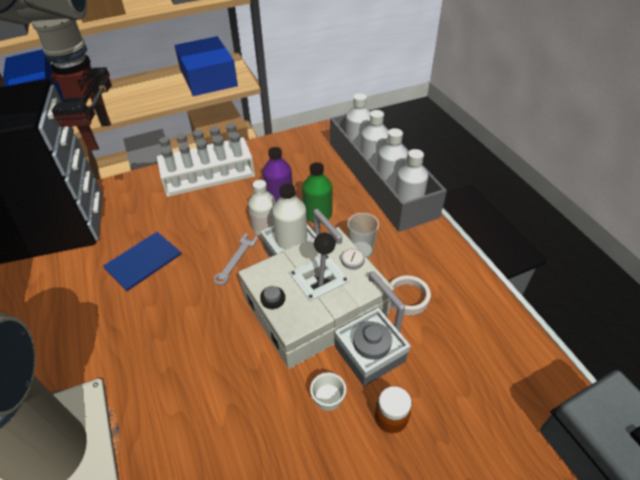

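View pics/top0.png

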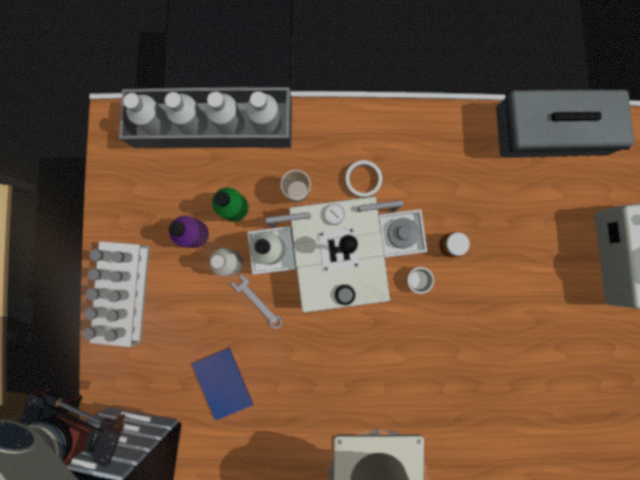

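The side view shows the box with the button at about (272,296) and the knob at (325,243). The white, black-capped bottle is at (289,215) in the left tray, and the grey blank is at (372,338) in the right tray. In the top view the button is at (345,295), the knob (348,243), the bottle (268,248) and the blank (403,233).

Bottle candidates in the top view:
- White with black cap, (268,248), in the tray
- White with white cap, (225,262), on the bench
- Green, (230,204)
- Purple, (188,231)

Only the first fits: white with a black cap, standing in a tray. I'll enlarge the view to confirm and measure.

```bash
cat > h.py <<'E'
import numpy as np,cv2
from station import *
def ray(n,uv):
    i=camera_info(n);K=np.array(i["intrinsics"]);T=np.array(i["T"])
    p=cv2.undistortPoints(np.array([[uv]],float),K,np.array(i["dist"]))[0,0]
    d=T[:3,:3]@np.array([p[0],-p[1],-1]);return T[:3,3],d
def onz(n,uv,z):
    o,d=ray(n,uv);return o+d*(z-o[2])/d[2]
def tri(a,b):
    A=[];B=[]
    for n,uv in(("side",a),("top",b)):
        o,d=ray(n,uv);d=d/np.linalg.norm(d);P=np.eye(3)-np.outer(d,d);A.append(P);B.append(P@o)
    x=np.linalg.lstsq(np.vstack(A),np.hstack(B),rcond=None)[0]
    return x
def proj(n,X):
    i=camera_info(n);K=np.array(i["intrinsics"]);T=np.array(i["T"])
    p=np.linalg.inv(T)@np.append(X,1);p=p[:3]*[1,-1,-1]
    return cv2.projectPoints(p.reshape(1,1,3),np.zeros(3),np.zeros(3),K,np.array(i["dist"]))[0].ravel()
E
python3 - <<'E'
import cv2,numpy as np
a=cv2.imread("pics/top0.png");s=cv2.imread("pics/side0.png")
cv2.imwrite("pics/topc.png",cv2.resize(a[180:325,235:435],None,fx=4,fy=4,interpolation=cv2.INTER_CUBIC))
cv2.imwrite("pics/sidec.png",cv2.resize(s[180:385,225:425],None,fx=2.9,fy=2.9,interpolation=cv2.INTER_CUBIC))
for n,im,rois in(("top",a,[(332,282,360,310),(336,230,362,256)]),("side",s,[(255,280,290,312),(310,230,340,257)])):
    g=im.max(2)
    for r in rois:
        m=(g[r[1]:r[3],r[0]:r[2]]<60).astype(np.uint8)
        k,l,st,c=cv2.connectedComponentsWithStats(m)
        for j in range(1,k):
            if st[j,4]>15: print(n,r,st[j]+[r[0],r[1],0,0,0],c[j]+r[:2])
E
```

```text
top (332, 282, 360, 310) [335 286  19  18  97] [342.27835052 293.89690722]
top (336, 230, 362, 256) [336 236  21  20 278] [346.72661871 245.07553957]
side (255, 280, 290, 312) [261 291  23  17 166] [272.53012048 301.46987952]
side (310, 230, 340, 257) [314 234  21  20 324] [324.22530864 243.16666667]
```

View pics/topc.png

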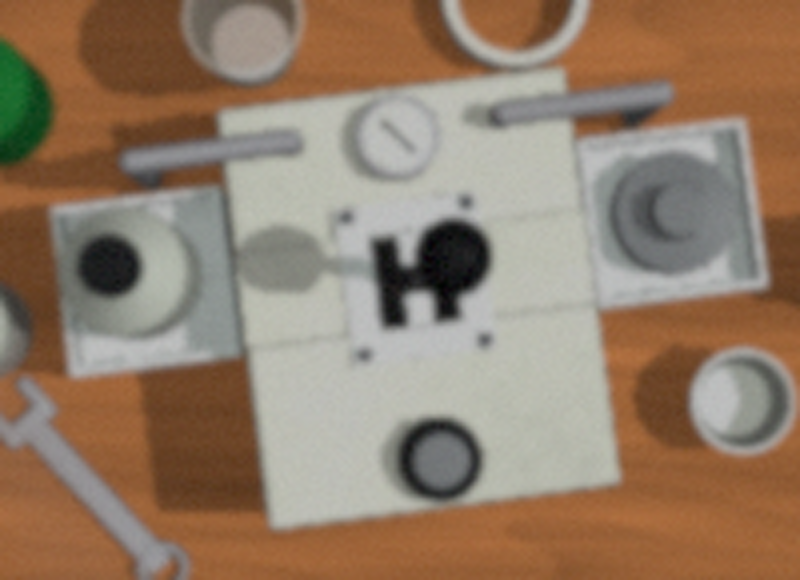

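View pics/sidec.png

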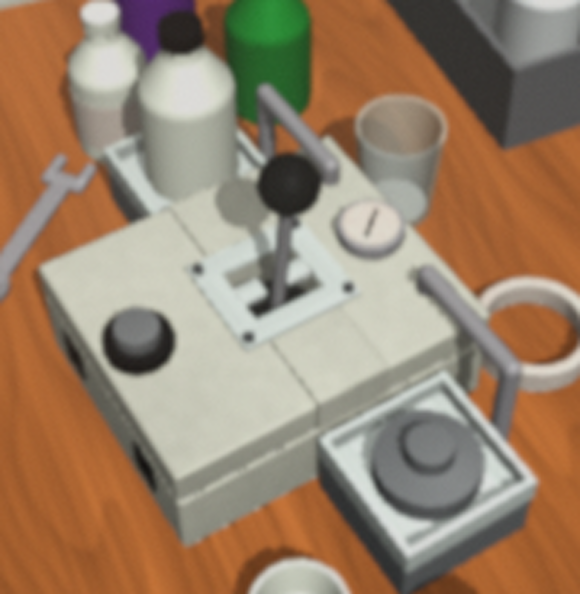

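The crops confirm it: the white, black-capped bottle stands in the left tray (image left, +y) and the blank in the right tray. So the left forward slot is wanted.

Run:
```python
from h import *
c=lambda u,v:np.array([(u+.5)/4-.5+235,(v+.5)/4-.5+180])
s=lambda u,v:np.array([(u+.5)/2.9-.5+225,(v+.5)/2.9-.5+180])
k=tri(s(289,183),c(454,257));b=tri(s(137,331),c(441,461))
print("knob",k,"btn",b,onz("top",c(441,461),.114),onz("side",s(137,331),.114))
S=[onz("top",c(*p),.092) for p in((347,217),(466,202),(485,340),(364,355))]
T=[onz("side",s(*p),.092) for p in((198,268),(294,222),(348,287),(248,338))]
for Q in(S,T):
    Q=np.array(Q);print(Q.round(4).tolist(),Q.mean(0)); x=Q[0]+Q[1]-Q[2]-Q[3];y=Q[0]+Q[3]-Q[1]-Q[2];print(np.arctan2(x[1],x[0]),np.arctan2(-y[0],y[1]))
# box top corners
B=np.array([onz("top",c(*p),.09) for p in((219,111),(562,68),(620,484),(272,529))]);print(B)
x=B[0]+B[1]-B[2]-B[3];yaw=np.arctan2(x[1],x[0]);R=np.array([[np.cos(yaw),-np.sin(yaw)],[np.sin(yaw),np.cos(yaw)]])
o=B.mean(0)[:2]+R@[.01,0];print("yaw",yaw,"O",o)
print("unit frame knob",R.T@(k[:2]-o),k[2],"btn",R.T@(b[:2]-o),b[2],"gate",R.T@(np.mean(S,0)[:2]-o),R.T@(np.mean(T,0)[:2]-o))
# bottle cap, blank grip
for n,z,p in(("bottle",.195,(109,266)),("blank",.081,(683,209))): print(n,R.T@(onz("top",c(*p),z)[:2]-o))
```

```text
knob [0.56287707 0.08683604 0.20230633] btn [0.45538198 0.08828593 0.10936616] [0.45510688 0.0886684  0.114     ] [0.45513237 0.08462896 0.114     ]
[[0.5908, 0.1413, 0.092], [0.5998, 0.0741, 0.092], [0.5219, 0.0631, 0.092], [0.513, 0.1312, 0.092]] [0.55636265 0.10242142 0.092     ]
0.13456190646762398 0.13114887525460284
[[0.5153, 0.1349, 0.092], [0.5923, 0.1462, 0.092], [0.6015, 0.0775, 0.092], [0.5234, 0.0658, 0.092]] [0.55811747 0.10612032 0.092     ]
1.696609045228314 1.7181076750099697
[[ 0.65090913  0.21452987  0.09      ]
 [ 0.67700939  0.01934538  0.09      ]
 [ 0.44126908 -0.01349242  0.09      ]
 [ 0.41495971  0.18221745  0.09      ]]
yaw 0.13725250661826768 O [0.55594278 0.10201829]
unit frame knob [ 0.00479181 -0.01598823] 0.20230633247571814 btn [-0.10149398  0.00015571] 0.10936616391466003 gate [0.00047107 0.0003419 ] [0.00271548 0.00376592]
bottle [0.02305256 0.15798593]
blank [ 0.02031748 -0.15743767]
```

Everything agrees with the given sizes: gate centre at about 0, button at x -101 mm, trays' contents at y ±157, x 20 to 23. The lever is in neutral, leaning right (cross about -0.09). I'll grasp the knob with the jaws along the unit's y.

```bash
cat >> h.py <<'E'
O=np.array([.5565,.1032]);YAW=.1355
c_,s_=np.cos(YAW),np.sin(YAW);R=np.array([[c_,-s_],[s_,c_]])
def W(x,y,z): return np.append(O+R@[x,y],z)
def U(p): return np.append(R.T@(np.array(p[:2])-O),p[2])
def knob(cr,sh): return np.array([.17*np.sin(sh),.17*np.cos(sh)*np.sin(cr),.03+.17*np.cos(sh)*np.cos(cr)])
a=(YAW+np.pi/2)/2
Q=[0,np.cos(a),np.sin(a),0]
def tcp(cr,sh,dz=0):
    k=knob(cr,sh); return W(k[0],k[1],k[2]-.019+dz)
E
python3 - <<'E'
from h import *
p=get_tcp_pos();movel([p[0],p[1],.34],v=.3)
g=W(.004,-.0165,.181)
print(inverse_kinematics(g,Q))
move_pose(g+[0,0,.12],Q)
print(movel(g,v=.15,until_force=6),U(get_tcp_pos()),get_ft_force())
for n in("side","top"): cv2.imwrite(f"pics/{n}1.png",cv2.resize(read_camera(n)[150:390,220:460,::-1],None,fx=2.4,fy=2.4))
print(get_time())
E
```

```text
[ 1.33179441e-01  3.94672719e-01  1.78686060e+00 -4.44089210e-16
  9.60059336e-01 -1.57311689e+00]
False [ 0.00463683 -0.01639654  0.18176263] [0.6995374  0.55726179 0.10106583]
3.8333
```

```bash
cd pics; python3 -c "
import cv2,numpy as np
cv2.imwrite('p1.png',cv2.resize(np.hstack([cv2.imread('side1.png'),cv2.imread('top1.png')]),(800,400)))"
```

```text
(no output)
```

View pics/p1.png

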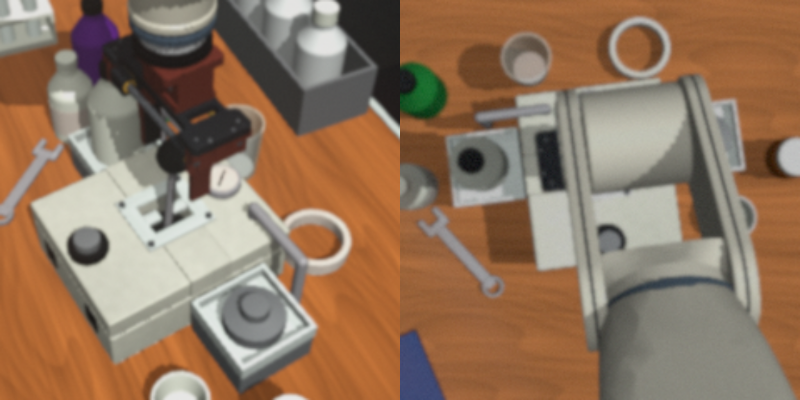

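The side picture shows the knob (170,155) between the two fingers (about 145,140 and 212,165), with nothing touched. Next I close and check the width against a 40 mm ball (about 0.45).

Run:
```python
from h import *
command_gripper(0.0);print("w",get_grip_width()*88,get_ft_force())
for cr in(0.0,.12,.25):
    movel(tcp(cr,0.0),v=.08); print(cr,U(get_tcp_pos())*1e3,get_ft_force().round(1),get_grip_width()*88)
    f=np.abs(get_ft_force()).max()
    if f>20: print("stop");break
for n in("side","top"): cv2.imwrite(f"pics/{n}2.png",cv2.resize(read_camera(n)[150:390,220:460,::-1],None,fx=2.4,fy=2.4))
print(get_time())
cv2.imwrite('pics/p2.png',cv2.resize(np.hstack([cv2.imread('pics/side2.png'),cv2.imread('pics/top2.png')]),(800,400)))
```

```text
w 38.77918559942165 [-0.85654034  0.36556778 -0.43532911]
0.0 [9.95548615e-01 1.47951199e-01 1.81763267e+02] [2.1 0.2 5.2] 39.06389270480314
0.12 [  0.92783582  20.18341155 180.44142216] [1.6 0.3 4.9] 38.776245765329826
0.25 [8.16642687e-02 4.21666518e+01 1.75665144e+02] [1.9 0.6 2.3] 38.85645627007361
5.95
```

View pics/p2.png

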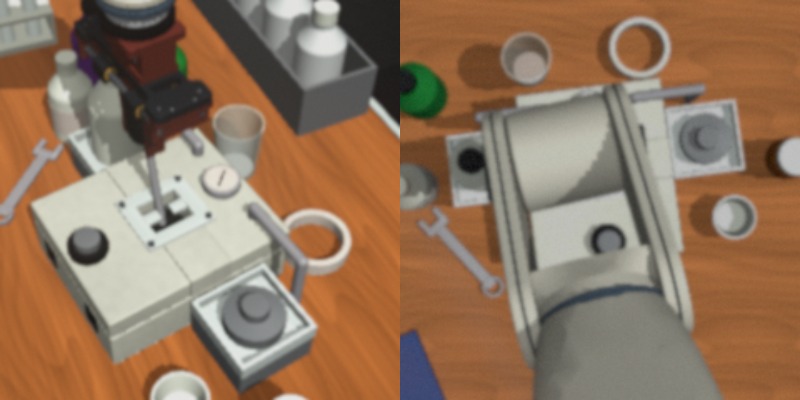

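The lever is held and now leans left (rod top about 150,155). The width stayed at 38.8 mm and the forces are small. Next, forward along the arc.

Run:
```python
from h import *
for sh in(.06,.12,.18,.24,.29,.33,.355,.38):
    r=movel(tcp(.25,sh),v=.06,until_force=12); print(sh,r,(U(get_tcp_pos())*1e3).round(1),(R.T@get_ft_force()[:2]).round(1),get_ft_force()[2].round(1),get_grip_width()*88)
    if r:break
for n in("side","top"): cv2.imwrite(f"pics/{n}3.png",cv2.resize(read_camera(n)[150:390,220:460,::-1],None,fx=2.4,fy=2.4))
print(get_time())
cv2.imwrite('pics/p3.png',cv2.resize(np.hstack([cv2.imread('pics/side3.png'),cv2.imread('pics/top3.png')]),(800,400)))
```

```text
0.06 False [  9.9  41.9 175.4] [-2.2 -0.4] 5.3 38.923223524410176
0.12 False [ 20.1  41.7 174.3] [-1.1  0.2] 3.9 38.794628972325235
0.18 False [ 30.3  41.3 172.8] [-1.3  0.5] 2.7 38.84543184062321
0.24 False [ 40.7  40.8 170.7] [-1.9  0.2] 0.4 38.79064669523262
0.29 False [ 48.9  40.3 168.6] [-1.2  1.2] -0.1 39.28298310609955
0.33 False [ 55.4  39.8 166.7] [-1.4  1.2] 0.4 38.8326972134702
0.355 False [ 59.3  39.5 165.4] [-1.3  0.8] 0.5 38.82880844220608
0.38 False [ 62.6  39.2 164.1] [-6.3  2.2] 5.6 38.78360963768874
8.375
```

View pics/p3.png

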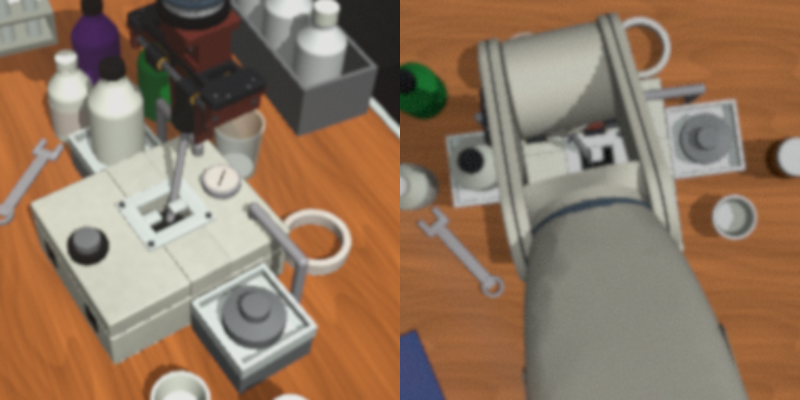

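The lever is forward and the force has begun to rise. I'll press a little more to confirm the stop, then release and look.

Run:
```python
from h import *
p=U(get_tcp_pos())
print(movel(W(p[0]+.008,p[1],p[2]),v=.04,until_force=12),U(get_tcp_pos())*1e3,R.T@get_ft_force()[:2],get_ft_force()[2],get_grip_width()*88)
p=U(get_tcp_pos()); movel(W(.0605,p[1],p[2]),v=.04); print(R.T@get_ft_force()[:2])
command_gripper(1.0);print(get_ft_force())
p=U(get_tcp_pos());movel(W(p[0],p[1],.29),v=.2)
movel(W(-.19,0,.29),v=.3)
s=read_camera("side");t=read_camera("top");print(get_time())
cv2.imwrite("pics/s4.png",s[:,:,::-1]);cv2.imwrite("pics/t4.png",t[:,:,::-1])
f=lambda i:cv2.resize(i[170:330,240:400,::-1],(400,400),interpolation=cv2.INTER_CUBIC)
cv2.imwrite('pics/p4.png',np.hstack([f(s),f(t)]))
```

```text
False [ 66.74945815  38.90271736 162.72352251] [-12.5017057    0.14249686] 3.2691199723058633 38.84185131505947
[-1.18189613  1.48981266]
[0.29454368 0.23795386 0.35945049]
11.875
```

View pics/p4.png

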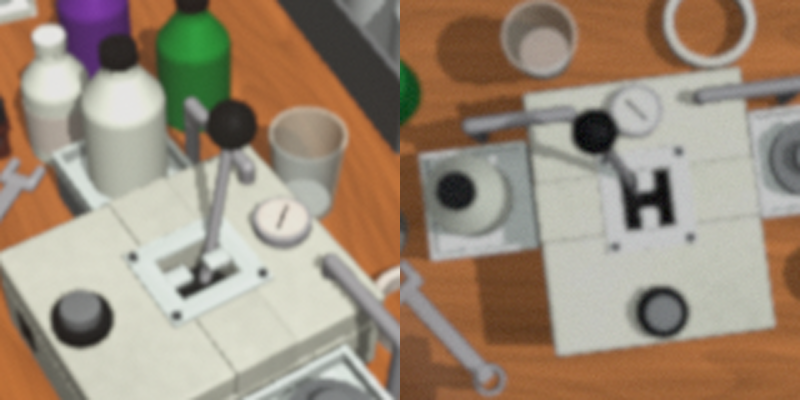

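The knob is at (232,125) in the side crop and (595,132) in the top crop, in the left forward slot. Bottle and blank are standing. Next I measure it.

Run:
```python
from h import *
m=lambda u,v:((u+.5)/2.5-.5+240,(v+.5)/2.5-.5+170)
a=m(232,125);b=m(595-400,132)
k=tri(a,b);u=U(k);print(u*1e3,"expected",knob(.25,.34)*1e3,"shift",np.arcsin(u[0]/.17))
for n,q in(("side",a),("top",b)):
  for sh in(.28,.31,.34): print(n,q,sh,proj(n,W(*knob(.25,sh))))
```

```text
[ 56.34136716  38.13190382 187.26640338] expected [ 56.69280566  39.65101027 185.28594003] shift 0.3378080343939555
side (332.5, 219.7) 0.28 [327.52438383 220.44842458]
side (332.5, 219.7) 0.31 [329.80363348 220.15350092]
side (332.5, 219.7) 0.34 [332.05921615 219.93379305]
top (317.7, 222.5) 0.28 [317.22300394 226.95526939]
top (317.7, 222.5) 0.31 [317.10546825 224.64771355]
top (317.7, 222.5) 0.34 [317.00953358 222.37609669]
```

Both views put shift at about 0.34, so the lever is home. Next I press the button with shut fingers.

Run:
```python
from h import *
command_gripper(0.0)
movel(W(-.102,0,.29),v=.2); movel(W(-.102,0,.135),v=.2)
f0=get_ft_force()
c=movel(W(-.102,0,.100),v=.03,until_force=2); print("touch",c,U(get_tcp_pos())*1e3,get_ft_force()-f0)
r=movel(W(-.102,0,.096),v=.02,until_force=15); print("down",r,U(get_tcp_pos())*1e3,get_ft_force()-f0)
wait(.2);print(U(get_tcp_pos())*1e3,get_ft_force()-f0)
s=read_camera("side")
movel(W(-.102,0,.135),v=.05); print(get_ft_force()-f0)
movel(W(-.102,0,.29),v=.2); movel(W(-.19,0,.32),v=.3);wait(.2)
s2=read_camera("side");t=read_camera("top");print(get_time())
f=lambda i:cv2.resize(i[170:370,230:430,::-1],(400,400),interpolation=cv2.INTER_CUBIC)
cv2.imwrite('pics/p5.png',np.hstack([f(s),f(s2)]));cv2.imwrite('pics/t5.png',t[:,:,::-1])
```

```text
touch True [-1.02155057e+02 -1.52255947e-02  1.10590103e+02] [0.43723643 0.15889154 2.79514945]
down True [-1.02032283e+02 -1.16027988e-02  1.06219988e+02] [-3.31996392 -0.89321413 10.79879854]
[-1.02075709e+02 -8.00610278e-03  1.06209194e+02] [-2.29279191 -0.4795931  10.0383405 ]
[-0.7941861  -0.08074333  0.05796276]
18.6167
```

View pics/p5.png

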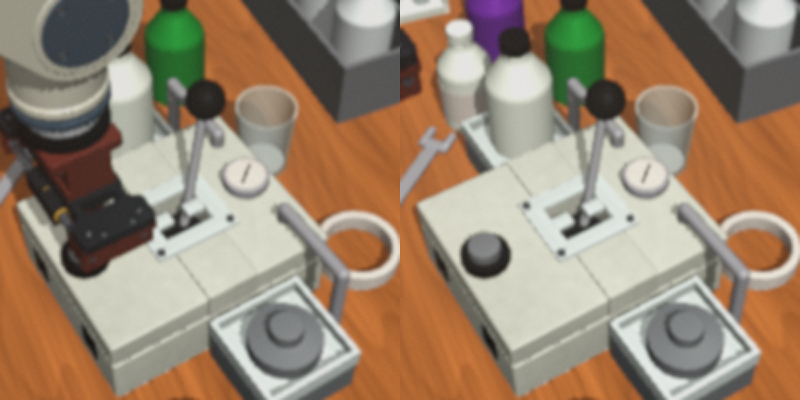

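View pics/t5.png

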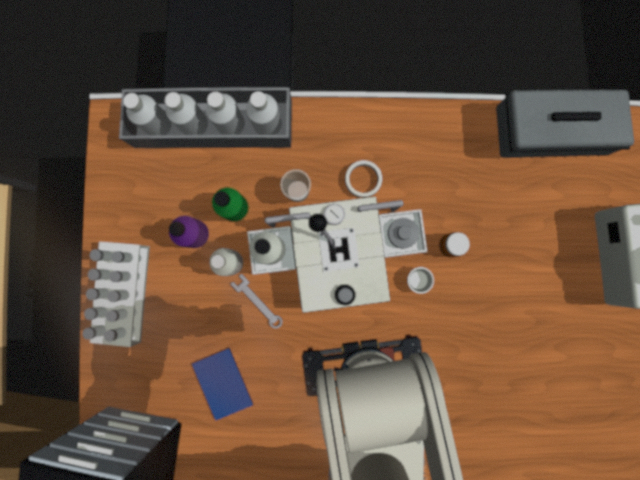

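The press stopped at a height of 106.2 mm with 10 N held, more than the 5 N for full travel. The button stands up again at (485,247) in the right-hand crop. The knob is still at (317,222) in the top view, the bottle and blank are standing in their trays, and the robot is clear. Handing in.

Run:
```python
from station import *
job_done();print(get_time())
```

```text
the job is handed in; nothing more can be done
the job is handed in; nothing more can be done
```

The lever is fully forward in the left slot, where the white, black-capped bottle stands, and the start button has been pressed and has come back up. I handed the job in shortly after 18.6 s, against the 42 s limit.

- **Lever:** I gripped the knob, moved it across neutral to mid-slot on the left, then forward to its stop. Both cameras afterwards put shift at about 0.338 rad (the stop is 0.34), and it was unchanged after the press.
- **Button:** I pressed with shut fingers until the force stopped the move. That was 7.8 mm below its nominal top against 8 mm full travel, with 10 N held where 5 N is enough. I take that as fully down, but the last 0.2 mm is within measurement error and I did not check it any other way.
- **Trays:** the last pictures show the bottle and the blanking cap still standing in their trays, and the robot clear of everything.
- **Disagreement:** the two cameras differed by about 3–4 mm on the unit's position, so I used a position between the two.

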